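# Close up a row of kit boxes in a display rack

## Robot

A 6-joint arm with a two-finger parallel gripper is mounted at the origin on the work surface. World frame = base frame: x ahead of the robot, y to its left, z up, the work surface at z = 0. Lengths are in mm, angles in rad, forces in N, time in s.
With the tool pointing down it reaches from about 300 to 775 mm from the base axis. Payload 14.6 kg.
Tool frame: the origin (TCP) lies on the centre line of the jaws, within the pads' length; the fingertips stand 8 mm ahead of it and the grasp point (between the pads) lies 11 mm behind it; z points along the fingers, y is the direction in which the jaws open and shut (so a half turn about z gives the same grasp; the last joint's range is limited). The gripper opens to 94 mm and grips with 3 to 60 N. Pads are 16 mm wide; open, the fingers measure 119 mm over their backs; the gripper's body (75 mm by 177 mm) begins 78 mm behind the grasp point.
Start: joints at [-1.372, 0.3, 1.521, -0, 1.321, -0.067], TCP at [144.468, -530.677, 213.446] pointing down, gripper open.
Joint ranges: [-3.03, 3.03], [-0.79, 2.21], [0.23, 2.52], [-1.04, 4.18], [0, 3.07], [-2.55, 2.55]. Speed limits (rad/s): [2.22, 2.22, 2.57, 3.14, 3.14, 3.14].

## Interface

Orientations are given as [roll, pitch, yaw] about the fixed x, y, z axes, in that order (R = Rz(yaw) Ry(pitch) Rx(roll)).
In Python, from cell import read_state, cams, manip gives the robot as it stands.
- The arm moves only by the shell command python3 -m handwheel 'ROWS' [OPENING] [FORCE]. ROWS is JSON, a list of rows, each a list of 4 numbers: the shift along the tool's x, y, z in m, then the turn about the tool's z in degrees. In form: [[dx, dy, dz, turn], ...]. A call has 1 to 5 rows; each row is the pose to reach, as a shift and turn from the pose measured when the call began, along the tool's axes at that moment; what a row does not reach only later rows make up. A row lasts 1/8 s, in which the tool goes at most 62.5 mm and 10.7 degrees, less where a joint would pass 70% of its speed; a pose out of reach is approached as far as the arm can. A call with a gripper value outside its range is refused whole. OPENING is the closure, from 0 (fully open) to 1 (shut), set as the call begins (- or left out, the last holds). The fingers move at their own pace and stop on an object; FORCE is the grip in N (left out, the last holds). Time passes only in rows, so rows that repeat a pose let the fingers close. It gives the time, the measured TCP pose, the force and the opening at its end, in the units of the state.
- read_state(): the state, without advancing time (a new reading comes with each control period).
- cams.camera(name): name is "scene" or "top" or "wrist"; returns the picture (480x640x3 uint8, red, green, blue); there is no depth.
- cams.get_calibration(name): a dict with "vertical_fov" (degrees; the focal length in pixels is half the picture's height over the tangent of half this angle, whatever the lens; pixels are square), "cx", "cy" (the principal point, pixels), "dist_coeffs" ([k1, k2, p1, p2, k3] as OpenCV has them; the pictures are not rectified), "R" (3x3) and "t" (3): a world point X has camera coordinates R X + t. Camera axes: x right, y down, z forward; pixel columns grow to the right and rows downward; lengths in mm; the calibration is good to about 2 mm. A picture is of the moment at which its call begins: read the wrist's pose just before it. get_calibration takes no time and is no camera call; for the wrist camera it gives the pose at the moment of the call.
- manip.sign_off(): hands the job in, once; it reports no verdict.
The state is a dict: "clock": time; "joints": joint angles; "qd": joint speeds; "effort": joint torques, N m; "eef_pos": TCP position; "eef_rot": TCP orientation; "wrist_force": force on the tool from outside, world axes, zero at the start; "moment": the same for the moment, N m; "finger_gap": finger opening in mm.
Only numpy, scipy, OpenCV 4.12 (cv2) and the standard library are available. Lean on these libraries where they do the work, as an engineer would, in place of code of your own. Each camera call takes 0.05 s, during which the arm holds its last target. There are 200 camera calls.

## Task

Set the loose kit box down gently, upright, in the display rack, in the gap between the leaning box and the sliding end stop, in line with the others and with its broad face to theirs. Then push the end stop along until all four boxes stand straight in one snug row against the fixed end panel, without squashing them, and let go. Leave the other goods on the counter where they are.

Things in the scene. Friction and masses are not known exactly. Their poses are not given: they have to be found in the camera images.
- rack: Display rack fixed to the counter: a grey board 150 mm deep (rack x), long in rack y (-215 to +171 mm). Origin on the counter, mid-depth; z up, rack y runs along the row to the fixed end panel. Boxes stand on the board, 12 mm above the counter, between two aluminium channels along its front and back edges: inner faces at x = -63 and +63 mm, tops 24 mm above the counter.
- panel_face (a point): Centre of the inner face of the rack's fixed upright end panel (plane rack y = +150 mm), 75 mm above the rack's floor; axes as the rack's. The panel is 138 mm wide, 18 mm thick, its top 162 mm above the counter.
- stop (a joint): Travel of the sliding end stop towards the end panel, in m: 0 fully open, up to 0.19. It stays where it is left; friction 2.5 N. The clear length between the stop's face and the end panel is 0.265 m minus this value, so four boxes just fill it at 0.153.
- stop_face (a point): On the inner face of the sliding stop (it meets the boxes), 60 mm above the rack's floor, on the rack's centre line; axes as the rack's. Bent aluminium sheet: an upright plate 112 mm wide, 4 mm thick, its top 131 mm above the counter, with a foot that runs 64 mm outwards (-y), two thin braces at x = -48 and +48 mm, and an upturned thumb tab at its end.
- stop_tab (a point): On the outer (-y) face of the stop's upturned thumb tab, on the rack's centre line, 64 mm outside the stop's inner face and 42 mm above the counter. The tab is 70 mm wide (rack x), 8 mm thick, its top 57 mm above the counter. Pushing it towards +y slides the stop.
- kit_end_center (a point): Centre of the kit box nearest the end panel. All four kit boxes are equal flat kraft cardboard boxes with a bird-house picture: 28 mm thick (its own y), 110 mm wide (its own x), 150 mm high (its own z); about 0.14 kg. It stands upright in the rack, its thickness along rack y, a few mm off the panel.
- kit_next_center (a point): Centre of the next kit box, upright beside kit_end; same size.
- kit_leaning_center (a point): Centre of the kit box that has slumped: it leans about 17 degrees towards the end panel with its top against kit_next, its foot out in the row; same size.
- kit_loose_center (a point): Centre of the loose kit box, standing upright on the open counter to the right of the rack, 75 mm above the counter; same size, axes as the others.
- carton: Bystander, leave alone: a squat plain carton, 70 x 80 x 90 mm, black window panel; not part of the row. Origin: centre of its underside.
- tin: Bystander, leave alone: a small round metal tin with a paper band, 60 mm across, 55 mm high. Origin: centre of its underside.
- birdhouse: Bystander, leave alone: a little wooden bird house with a pitched roof, about 85 x 95 mm, 110 mm high. Origin: centre of its underside.
- pen_cup: Bystander, leave alone: a white cup of pens, 72 mm across, the pens up to 130 mm high. Origin: centre of its underside.
- toy_car: Bystander, leave alone: a wooden toy car, 75 x 50 mm, 45 mm high. Origin: centre of its underside.
- tape_dispenser: Bystander, leave alone: a black tape dispenser, 130 x 50 mm, 75 mm high. Origin: centre of its underside.
- nesting_cube: Bystander, leave alone: two wooden cubes, one on the other and joined, 50 mm wide, 84 mm high. Origin: centre of its underside.

How it is judged:
By the outcome, as a careful person would: the job done as asked, in the order asked, and still so for the second after the job is handed in, with the robot touching nothing.
It also fails if it takes over 61 s, if anything falls off the work surface, if the arm or the gripper's body presses on something with over 40 N, if the wrist force passes 120 N, or if a joint passes its speed limit or range.

## Working session

There is one attempt and no reset: what is moved stays moved. The work goes in short steps, Python scripts to look and compute and a shell command to move; the robot and the scene stay as the last step left them, time stands still between calls to the robot, and variables do not carry over. Pictures are saved under pics/ and viewed, about 8 in all and at most 12, crops included, and the job is handed in when it is done.

```bash
ls; mkdir -p pics; python3 - <<'E'
from cell import read_state, cams
import cv2
print(read_state())
for n in ("scene","top"):
    cv2.imwrite(f"pics/{n}0.png",cams.camera(n)[:,:,::-1]); print(n,cams.get_calibration(n))
E
```

```text
pics
{'clock': 0.0, 'joints': array([-1.37163580e+00,  3.00460913e-01,  1.52156863e+00, -3.40339417e-05,
        1.32073154e+00, -6.65519056e-02]), 'qd': array([ 0.00159235, -0.00034606,  0.00147608, -0.00040513,  0.00130456,
        0.00108573]), 'effort': array([-9.06270907e-04, -5.31805301e+01, -3.52737021e+01,  7.06948643e-02,
        2.43975531e-02, -7.58648594e-05]), 'eef_pos': array([ 144.39147194, -530.44121124,  212.8971892 ]), 'eef_rot': array([-3.14042462e+00, -4.48112327e-05,  2.65720846e-01]), 'wrist_force': array([0.02907303, 0.03223844, 0.85439038]), 'moment': array([ 0.00134063,  0.0224108 , -0.00299692]), 'finger_gap': 93.84960623249897}
scene {'vertical_fov': 47.403049744708994, 'cx': 317.3696433388885, 'cy': 237.22128359173445, 'dist_coeffs': array([-0.05155106,  0.        ,  0.        ,  0.        ,  0.        ]), 'R': array([[-0.5897618 ,  0.80750925, -0.01048049],
       [ 0.45205963,  0.31935079, -0.83286083],
       [-0.66919587, -0.49592731, -0.55338323]]), 't': array([ 339.99818066, -173.94747206, 1745.69502818])}
top {'vertical_fov': 57.680850942558756, 'cx': 309.78419301771225, 'cy': 244.7068347042819, 'dist_coeffs': array([-0.0570084,  0.       ,  0.       ,  0.       ,  0.       ]), 'R': array([[ 2.49191544e-03, -9.99639293e-01, -2.67408902e-02],
       [-9.98074662e-01, -8.28989644e-04, -6.20183930e-02],
       [ 6.19738546e-02,  2.68439495e-02, -9.97716715e-01]]), 't': array([   7.76348893,  528.79062412, 1115.99447307])}
```

View pics/scene0.png

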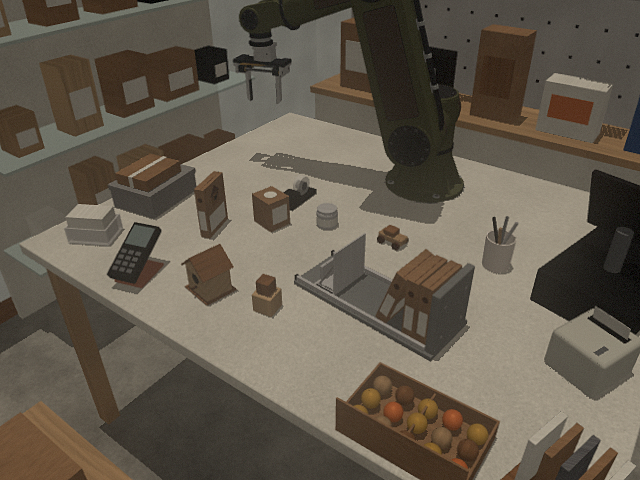

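View pics/top0.png

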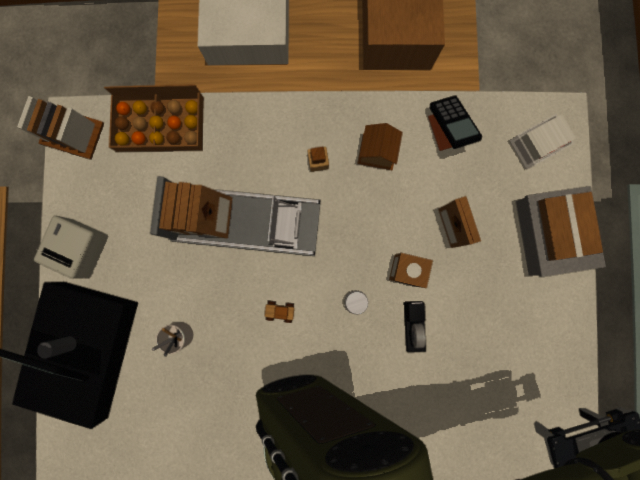

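The scene view shows the loose box at (211,205), with the carton, tape dispenser, tin and other goods around it. In the top view the rack runs from (155,205) to (320,225), with the panel on the left (+y) and the stop near (280,222). The loose box is at (458,222). I'll enlarge both areas.

```bash
cat > h.py <<'E'
import cv2, numpy as np
from cell import read_state, cams
def K(c): 
    f=240/np.tan(np.radians(c['vertical_fov']/2)); return np.array([[f,0,c['cx']],[0,f,c['cy']],[0,0,1]])
def px2w(c,uv,z):
    p=cv2.undistortPoints(np.array([[uv]],float),K(c),c['dist_coeffs'])[0,0]
    R=np.array(c['R']);t=np.array(c['t']); o=-R.T@t; d=R.T@np.array([p[0],p[1],1]); return o+d*(z-o[2])/d[2]
def w2px(c,X):
    return cv2.projectPoints(np.array(X,float).reshape(-1,3),cv2.Rodrigues(np.array(c['R']))[0],np.array(c['t']),K(c),c['dist_coeffs'])[0].reshape(-1,2)
E
python3 - <<'E'
import cv2,numpy as np
a=cv2.imread('pics/top0.png')
r=cv2.resize(a[165:265,140:340],None,fx=4,fy=4,interpolation=cv2.INTER_CUBIC)
l=cv2.resize(a[190:255,425:525],None,fx=4*.75,fy=3,interpolation=cv2.INTER_CUBIC)
s=cv2.imread('pics/scene0.png'); s=cv2.resize(s[165:245,180:320],None,fx=3,fy=2.4375)[:195,:420]
o=np.zeros((595,800,3),np.uint8);o[:400]=r;o[400:595,:300]=l;o[400:595,320:740]=s
cv2.imwrite('pics/c1.png',np.clip(o*1.5,0,255).astype(np.uint8))
E
```

```text
(no output)
```

View pics/c1.png

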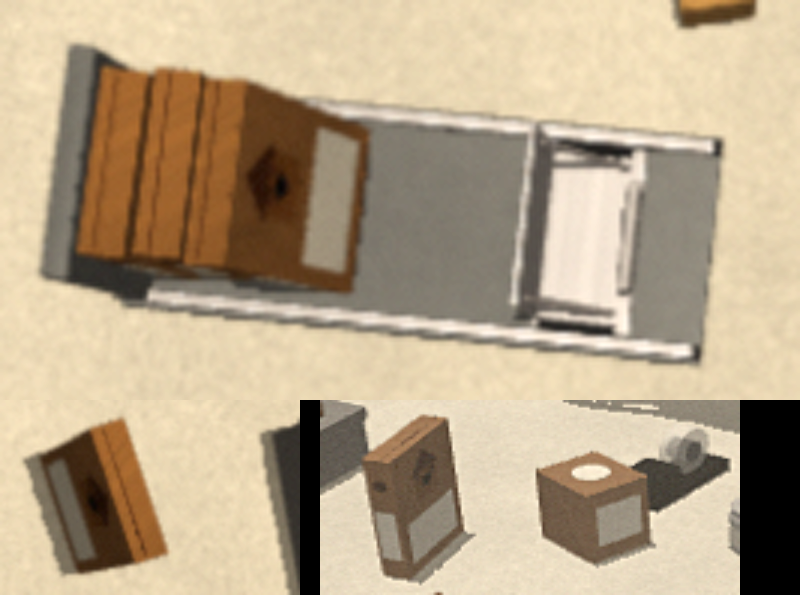

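The crop shows the loose box top with corners at (122,418), (167,553), (132,563) and (93,432). The channel outer ends are at (720,140) and (697,360), and the panel top is at the left. I'll fit the poses.

```bash
python3 - <<'E'
from h import *
from scipy.optimize import least_squares
c=cams.get_calibration('top')
A=lambda L:np.array([(u/4+140,v/4+165) for u,v in L]); B=lambda L:np.array([(u/3+425,(v-400)/3+190) for u,v in L])
def fit(P,uv,x0):
    P=np.array(P,float)
    def W(p):
        C,S=np.cos(p[2]),np.sin(p[2]); return np.c_[p[0]+C*P[:,0]-S*P[:,1],p[1]+S*P[:,0]+C*P[:,1],P[:,2]]
    r=least_squares(lambda p:(w2px(c,W(p))-uv).ravel(),x0,x_scale=[10,10,.1]); print(r.x[:2].round(1),np.degrees(r.x[2]).round(2)); print(r.fun.reshape(-1,2).round(1).tolist()); return r.x
# loose: top corners: (+x,-? )
box=fit([[55,14,150],[55,-14,150],[-55,-14,150],[-55,14,150]],B([(93,432),(122,418),(167,553),(132,563)]),[*px2w(c,(458,220),150)[:2],0])
rack=fit([[75,-215,24],[-75,-215,24],[69,168,162],[-69,168,162]],A([(720,140),(697,360),(70,43),(42,277)]),[500,100,0])
C,S=np.cos(rack[2]),np.sin(rack[2])
for n,p,z in (('stop top in',(530,122),131),('stop top in',(513,318),131),('lean foot',(352,292),12),('lean right mid',(360,210),20),('lean top r',(243,82),155),('tab outer',(640,150),57),('tab outer',(625,295),57)):
    w=px2w(c,A([p])[0],z); d=w[:2]-rack[:2]; print(n,w.round(),[round(C*d[0]+S*d[1],1),round(-S*d[0]+C*d[1],1)])
E
```

```text
[ 576.7 -357.7] 16.59
[[-1.2, -1.3], [0.6, -0.1], [0.3, 0.6], [0.4, 0.7]]
[595.  201.1] -5.84
[[1.0, -1.2], [0.8, 1.2], [-0.5, -0.2], [-1.1, 0.1]]
stop top in [638.  94. 131.] [np.float64(53.6), np.float64(-102.3)]
stop top in [522. 103. 131.] [np.float64(-62.6), np.float64(-105.1)]
lean foot [547. 224.  12.] [np.float64(-50.6), np.float64(17.9)]
lean right mid [600. 218.  20.] [np.float64(3.0), np.float64(17.1)]
lean top r [658. 259. 155.] [np.float64(56.7), np.float64(64.0)]
tab outer [633.  33.  57.] [np.float64(54.9), np.float64(-163.8)]
tab outer [541.  42.  57.] [np.float64(-37.3), np.float64(-164.1)]
```

```bash
python3 -m handwheel '[[0.06,-0.006,-0.01,0],[0.12,-0.012,-0.02,0],[0.18,-0.02,-0.03,0],[0.24,-0.027,-0.03,0],[0.24,-0.027,-0.03,0]]' && python3 -m handwheel '[[0.06,-0.006,0,0],[0.12,-0.012,0,0],[0.18,-0.02,0,0],[0.222,-0.026,0,-1.4],[0.222,-0.026,0,-1.4]]'
python3 - <<'E'
from h import *
print(read_state()['eef_pos'],read_state()['eef_rot'])
c=cams.get_calibration('wrist');print(c)
cv2.imwrite('pics/w1.png',np.clip(cams.camera('wrist')[:,:,::-1]*1.5,0,255).astype('uint8'))
C,S=np.cos(np.radians(16.6)),np.sin(np.radians(16.6))
print(w2px(c,[[577+C*a-S*b,-358+S*a+C*b,150] for a,b in((55,14),(55,-14),(-55,-14),(-55,14))]))
E
```

```text
clock: 0.72
eef_pos: [371.8, -439.5, 242.4]
eef_rot: [-3.14, -0.0, 0.27]
wrist_force: [-0.5, -0.5, -0.8]
finger_gap: 93.9
clock: 1.35
eef_pos: [580.0, -354.1, 241.2]
eef_rot: [-3.138, 0.001, 0.297]
wrist_force: [-0.2, -0.6, 0.1]
finger_gap: 94.3
[ 579.97295589 -354.1496949   241.17086453] [-3.13835377e+00  8.39244252e-04  2.97337218e-01]
{'vertical_fov': 67.58981240050727, 'cx': 315.62516321290417, 'cy': 244.89068837181543, 'dist_coeffs': array([-0.03456772,  0.        ,  0.        ,  0.        ,  0.        ]), 'R': array([[ 0.29485222, -0.95553737, -0.00324059],
       [-0.92643029, -0.28669805,  0.24399007],
       [-0.2340707 , -0.06893883, -0.96977232]]), 't': array([-508.46937988,  402.8404413 ,  527.34466798])}
[[301.44813142 181.12459365]
 [340.30278217 181.51682562]
 [336.64399809 321.53550616]
 [301.46604136 321.18100662]]
```

View pics/w1.png

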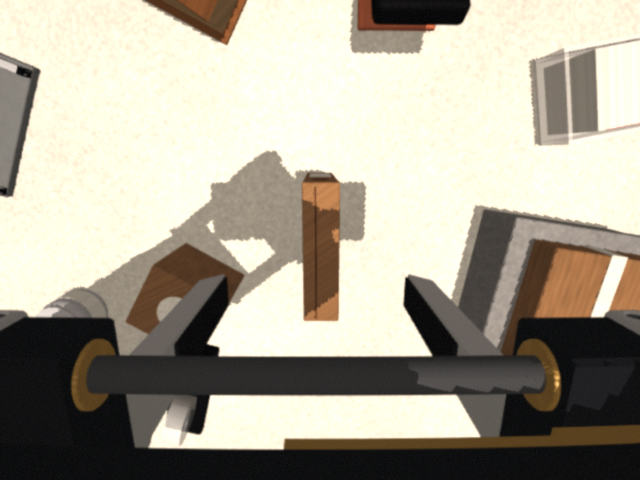

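The box top is seen at (302,182)–(338,320), within about 1 px of prediction. Descend and grip.

```bash
python3 -m handwheel '[[-0.004,0.003,0.03,0],[-0.004,0.003,0.07,0],[-0.004,0.003,0.1,0],[-0.004,0.003,0.114,0],[-0.004,0.003,0.114,0]]' 0 15 && python3 -m handwheel '[[0,0,0,0],[0,0,0,0],[0,0,0,0],[0,0,0,0],[0,0,0,0]]' 1 15 && python3 -m handwheel '[[0,0,0,0],[0,0,-0.01,0],[0,0,-0.03,0],[0,0,-0.06,0],[0,0,-0.06,0]]'
```

```text
clock: 2.02
eef_pos: [574.8, -359.6, 127.4]
eef_rot: [-3.138, 0.001, 0.294]
wrist_force: [-0.2, 0.2, 0.0]
finger_gap: 93.6
clock: 2.65
eef_pos: [574.8, -359.6, 127.5]
eef_rot: [-3.138, 0.001, 0.295]
wrist_force: [-0.1, 0.0, -0.5]
finger_gap: 47.4
clock: 3.28
eef_pos: [575.8, -360.3, 191.0]
eef_rot: [3.141, -0.002, 0.295]
wrist_force: [0.9, 0.2, -1.8]
finger_gap: 27.8
```

```bash
python3 -m handwheel '[[0,0,-0.03,0],[0,0,-0.06,0],[0.012,-0.03,-0.085,0],[0.024,-0.07,-0.09,0],[0.038,-0.11,-0.09,0]]' && python3 -m handwheel '[[0.014,-0.04,0,0],[0.028,-0.08,0,0],[0.042,-0.12,0,0],[0.056,-0.16,0,0],[0.07,-0.2,0,0]]' && python3 -m handwheel '[[0.014,-0.04,0,5],[0.028,-0.08,0,10],[0.042,-0.12,0,15],[0.056,-0.16,0,20],[0.07,-0.2,0,22.7]]'
python3 - <<'E'
from h import *
s=read_state()
e=s['eef_pos'];y=s['eef_rot'][2]
d=np.array([593.5,186.2])-e[:2];print(e,np.degrees(y), 'tool dx dy',d@[np.cos(y),np.sin(y)],d@[np.sin(y),-np.cos(y)],'turn',np.degrees(y)+5.84)
E
```

```text
clock: 3.9
eef_pos: [579.8, -242.9, 280.7]
eef_rot: [3.141, -0.002, 0.294]
wrist_force: [0.5, 0.1, -1.6]
finger_gap: 27.8
clock: 4.53
eef_pos: [588.6, -29.8, 279.9]
eef_rot: [3.141, -0.001, 0.294]
wrist_force: [0.3, 0.3, -2.0]
finger_gap: 27.7
clock: 5.15
eef_pos: [597.3, 183.3, 279.0]
eef_rot: [3.141, -0.0, -0.104]
wrist_force: [-0.2, -1.4, -1.5]
finger_gap: 27.9
[597.31086126 183.2790299  278.97305316] -5.9778090169377105 tool dx dy -4.094338337238708 -2.508211196785293 turn -0.13780901693771064
```

```bash
python3 - <<'E'
from h import *
s=read_state();print(s['eef_pos'],s['eef_rot'])
w=cams.camera('wrist')[:,:,::-1].copy();cw=cams.get_calibration('wrist')
sc=cams.camera('scene')[:,:,::-1].copy();cs=cams.get_calibration('scene')
np.savez('cal2.npz',**{k:np.array(v) for k,v in cw.items()}); cv2.imwrite('pics/w2raw.png',w);cv2.imwrite('pics/s2raw.png',sc)
a=cv2.resize(sc[160:370,270:480],(500,500),interpolation=cv2.INTER_CUBIC); b=cv2.resize(w[60:460,200:440],(300,500))
o=np.zeros((500,800,3),np.uint8);o[:,:500]=a;o[:,500:]=b
cv2.imwrite('pics/c2.png',np.clip(o*1.5,0,255).astype('uint8'))
R=lambda p:[595+np.cos(-.102)*p[0]-np.sin(-.102)*p[1],201.1+np.sin(-.102)*p[0]+np.cos(-.102)*p[1],p[2]]
C,S=np.cos(s['eef_rot'][2]),np.sin(s['eef_rot'][2]);e=s['eef_pos']
bx=[[e[0]+C*a-S*b,e[1]+S*a+C*b,e[2]-127+q] for a in(56,-54) for b in(14,-14) for q in(0,150)]
print('box scene',((w2px(cs,bx)-[270,160])*500/210).round().tolist())
E
```

```text
[597.31086126 183.2790299  278.97305316] [ 3.14115764e+00 -8.61960025e-05 -1.04332449e-01]
box scene [[236.0, 249.0], [244.0, 99.0], [211.0, 236.0], [216.0, 87.0], [309.0, 195.0], [322.0, 50.0], [284.0, 184.0], [295.0, 41.0]]
```

View pics/c2.png

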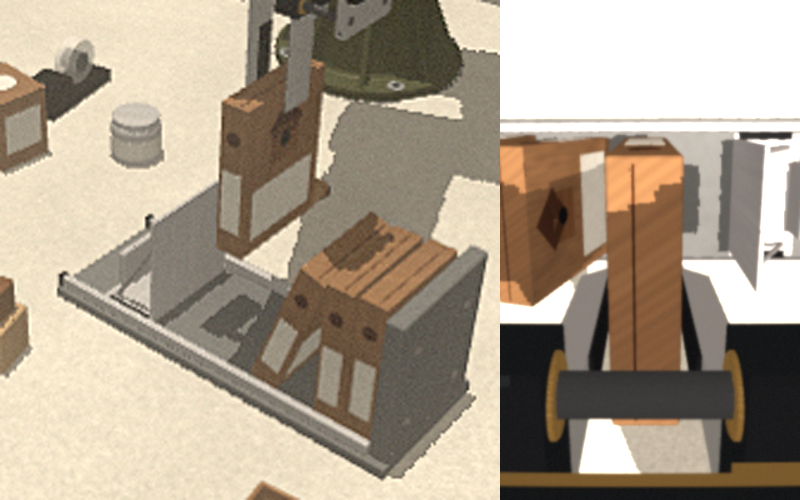

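The box hangs a little lower than predicted: its bottom corner is at (243,257) against (236,249). The gap below it is clear and its wrist-view top spans (607,152)–(683,422). I'll fit its pose from both views.

```bash
python3 - <<'E'
from h import *
from scipy.optimize import least_squares
from scipy.spatial.transform import Rotation as Ro
cw=dict(np.load('cal2.npz'));cs=cams.get_calibration('scene')
W=np.array([[500+107,152],[683,152],[682,421],[612,423]],float); W=(W-[500,0])*[.8,.8]+[200,60]
Sx=np.array([[243,257],[218,243],[249,112],[221,98],[323,62]],float)*210/500+[270,160]
bw=np.array([[55,14,75],[55,-14,75],[-55,-14,75],[-55,14,75]]); bs=np.array([[55,14,-75],[55,-14,-75],[55,14,75],[55,-14,75],[-55,14,75]])
def f(p,use):
    R=Ro.from_euler('xyz',p[3:]).as_matrix(); r=[]
    if 'w' in use:r.append(w2px(cw,bw@R.T+p[:3])-W)
    if 's' in use:r.append(w2px(cs,bs@R.T+p[:3])-Sx)
    r=np.vstack(r).ravel(); return np.r_[r,(p[3:]-[0,0,-.104])*20]
for u in('ws','w'):
    r=least_squares(f,[598,183,227,0,0,-.1],args=(u,),x_scale=[10,10,10,.1,.1,.1]);print(u,r.x[:3].round(1),np.degrees(r.x[3:]).round(1),r.fun.round(1))
# rack in scene check: board/channel corners, panel top
R=Ro.from_euler('z',-5.84,degrees=True).as_matrix()
P=np.array([[75,-215,24],[75,171,12],[69,150,162],[-69,150,162]])@R.T+[595,201.1,0]
print(((w2px(cs,P)-[270,160])*500/210).round().tolist())
E
```

```text
ws [599.8 187.4 215.6] [ 0.6  0.2 -5.3] [-1.7  0.1  1.5 -0.5 -0.7  1.6  0.8  0.7 -1.1  2.2 -1.3  3.  -1.   0.5
 -0.9  1.8 -0.   0.6  0.2  0.1  0.2]
w [596.3 188.5 212. ] [ 1.2  2.6 -5.4] [-0.4  0.2  0.5 -0.3 -1.   0.3  0.9 -0.2  0.4  0.9  0.2]
[[54.0, 276.0], [382.0, 470.0], [384.0, 319.0], [470.0, 242.0]]
```

```bash
python3 - <<'E'
from h import *
c=cams.get_calibration('top');C,S=np.cos(np.radians(-5.84)),np.sin(np.radians(-5.84))
for n,p,z in (('end far',(103,68),162),('end near',(78,255),162),('next far',(203,75),162),('next near',(180,262),162),('chan top far out',(540,120),24),('chan near out',(500,342),24),('chan far right',(720,140),24),('near right',(697,360),24),('panel',(95,47),162),('panel',(68,278),162)):
    w=px2w(c,np.array(p)/4+[140,165],z); d=w[:2]-[595,201.1]; print(n,w.round(),round(C*d[0]+S*d[1],1),round(-S*d[0]+C*d[1],1))
cw=dict(np.load('cal2.npz'))
# channel edges in wrist raw: far channel outer top edge, crop row ~123, inner ~131 ; at columns 560,720
for u,v in((720,122),(720,131),(520,122),(520,131),(620,258),(720,257)):
    w=px2w(cw,((u-500)*.8+200,v*.8+60),24); d=w[:2]-[595,201.1]; print(u,v,w.round(),round(C*d[0]+S*d[1],1),round(-S*d[0]+C*d[1],1))
E
```

```text
end far [665. 340. 162.] 55.9 145.1
end near [556. 352. 162.] -53.8 145.8
next far [661. 281. 162.] 57.4 85.8
next near [552. 292. 162.] -51.8 85.6
chan top far out [658. 100.  24.] 73.1 -94.6
chan near out [513. 124.  24.] -73.6 -84.7
chan far right [645. -18.  24.] 71.7 -212.7
near right [502.  -3.  24.] -72.0 -212.7
panel [678. 345. 162.] 67.8 151.5
panel [543. 357. 162.] -67.6 149.9
720 122 [656. 112.  24.] 69.9 -82.7
720 131 [648. 112.  24.] 61.8 -83.1
520 122 [675. 296.  24.] 69.9 102.3
520 131 [667. 297.  24.] 61.8 102.8
620 258 [535. 219.  24.] -61.7 11.2
720 257 [526. 120.  24.] -60.5 -88.1
```

```bash
python3 - <<'E'
import cv2,numpy as np
w=cv2.imread('pics/w2raw.png'); cv2.imwrite('pics/c3.png',np.clip(cv2.resize(w[140:300,200:480],None,fx=2.8,fy=2.8,interpolation=cv2.INTER_CUBIC)*1.0,0,255).astype('uint8'))
E
```

```text
(no output)
```

View pics/c3.png

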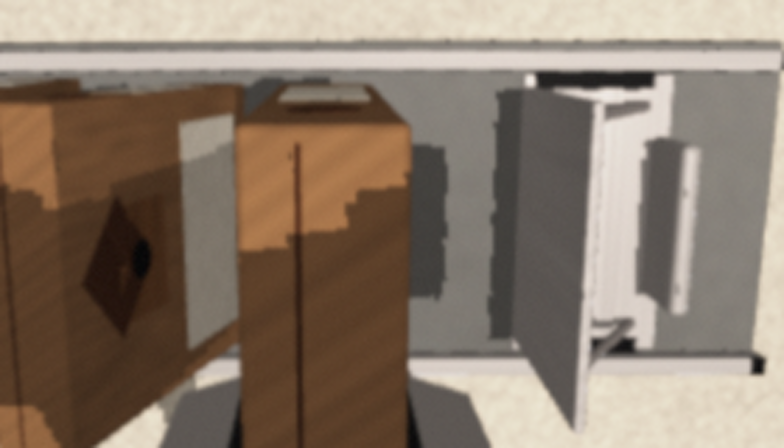

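The wrist crop shows the channels' inner edges at rows 71 and 353, symmetric about my rack x. The box sits clear between the leaning box (foot about column 240) and the stop (base about column 515). Descend.

```bash
python3 -m handwheel '[[-0.003,0,0.02,0],[-0.003,0,0.05,0],[-0.003,0,0.08,0],[-0.003,0,0.1,0],[-0.003,0,0.11,0]]' && python3 -m handwheel '[[0,0,0.004,0],[0,0,0.008,0],[0,0,0.008,0]]'&& python3 -m handwheel '[[0,0,0.002,0],[0,0,0.002,0]]'
python3 - <<'E'
from h import *
w=cams.camera('wrist')[:,:,::-1];cs=cams.get_calibration('scene')
sc=cams.camera('scene')[:,:,::-1]
a=cv2.resize(sc[190:370,290:470],(500,500),interpolation=cv2.INTER_CUBIC); b=cv2.resize(w[60:460,200:440],(300,500))
o=np.zeros((500,800,3),np.uint8);o[:,:500]=a;o[:,500:]=b
cv2.imwrite('pics/c4.png',np.clip(o*1.4,0,255).astype('uint8'))
E
```

```text
clock: 5.88
eef_pos: [593.4, 184.9, 167.0]
eef_rot: [3.141, 0.002, -0.1]
wrist_force: [-0.7, -0.4, -0.9]
finger_gap: 28.0
clock: 6.25
eef_pos: [593.5, 184.9, 159.2]
eef_rot: [3.141, 0.002, -0.1]
wrist_force: [-0.9, 0.3, -0.4]
finger_gap: 28.0
clock: 6.5
eef_pos: [593.5, 184.9, 157.3]
eef_rot: [3.141, 0.002, -0.1]
wrist_force: [-0.2, -0.5, -1.5]
finger_gap: 27.7
```

View pics/c4.png

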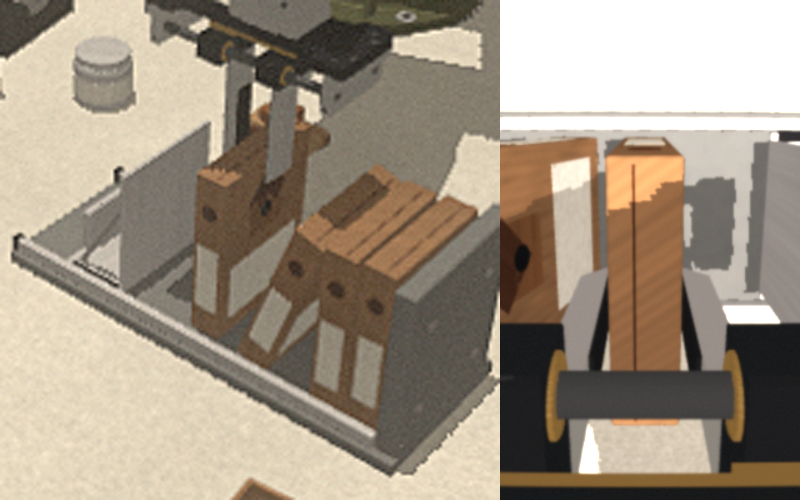

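The box is between the channels, just above the floor, with its foot at (220,330) beside the leaning box's foot at (255,360). I'll lower it in small steps until the force changes.

```bash
for i in 1; do python3 -m handwheel '[[0,0,0.001,0],[0,0,0.002,0]]'; python3 -m handwheel '[[0,0,0.001,0],[0,0,0.002,0]]';  python3 -m handwheel '[[0,0,0.001,0],[0,0,0.0015,0]]'; done | grep -E "pos|force"
```

```text
eef_pos: [593.6, 184.9, 155.3]
wrist_force: [-0.5, 0.6, -1.2]
eef_pos: [593.6, 184.9, 153.3]
wrist_force: [-0.3, 0.1, -1.6]
eef_pos: [593.5, 184.9, 151.7]
wrist_force: [-0.4, 0.3, -0.7]
```

```bash
{ python3 -m handwheel '[[0,0,0.001,0],[0,0,0.0015,0]]'; python3 -m handwheel '[[0,0,0.001,0],[0,0,0.0015,0]]'; python3 -m handwheel '[[0,0,0.001,0],[0,0,0.0015,0]]';  } | grep -E "pos|force"
```

```text
eef_pos: [593.5, 184.9, 150.0]
wrist_force: [0.0, 0.3, -1.8]
eef_pos: [593.5, 184.9, 148.5]
wrist_force: [0.1, 0.6, -1.6]
eef_pos: [593.7, 185.0, 148.3]
wrist_force: [-4.9, -1.0, 12.3]
```

Contact with the floor came at z≈148.3. Ease up slightly, release partly, and retreat upward.

```bash
python3 -m handwheel '[[0,0,-0.0005,0],[0,0,-0.0005,0]]' && python3 -m handwheel '[[0,0,0,0],[0,0,0,0],[0,0,0,0],[0,0,0,0]]' 0.45 && python3 -m handwheel '[[0,0,-0.005,0],[0,0,-0.02,0],[0,0,-0.05,0],[0,0,-0.09,0],[0,0,-0.12,0]]'
python3 - <<'E'
from h import *
w=cams.camera('wrist')[:,:,::-1];s=read_state();print(s['eef_pos'],s['eef_rot'])
sc=cams.camera('scene')[:,:,::-1]
a=cv2.resize(sc[190:370,290:470],(500,500),interpolation=cv2.INTER_CUBIC); b=cv2.resize(w[60:460,200:440],(300,500))
o=np.zeros((500,800,3),np.uint8);o[:,:500]=a;o[:,500:]=b
cv2.imwrite('pics/c5.png',np.clip(o*1.4,0,255).astype('uint8'))
E
```

```text
clock: 8.35
eef_pos: [593.7, 185.0, 148.8]
eef_rot: [3.141, 0.001, -0.1]
wrist_force: [0.2, -0.2, -1.7]
finger_gap: 28.3
clock: 8.85
eef_pos: [593.7, 185.0, 148.8]
eef_rot: [3.141, 0.001, -0.1]
wrist_force: [-0.3, 0.1, -0.2]
finger_gap: 51.7
clock: 9.48
eef_pos: [593.9, 185.1, 272.0]
eef_rot: [-3.141, -0.001, -0.1]
wrist_force: [0.8, -0.4, -0.5]
finger_gap: 51.8
[594.71849777 185.23327019 275.9722452 ] [-3.13924108 -0.00628775 -0.09957592]
```

View pics/c5.png

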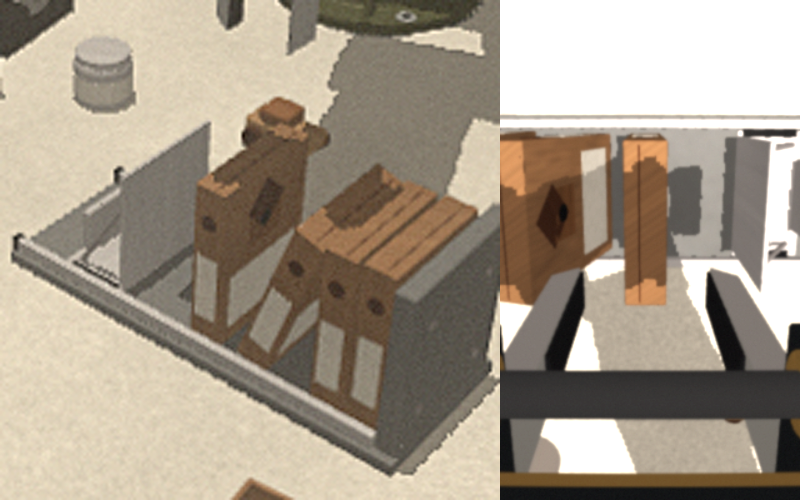

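The box stands upright and alone, with its picture face towards the leaning box. Next I move to the outside of the stop's tab, turning the tool 90°.

```bash
cat > go.py <<'E'
import sys
from h import *
# rack target x,y (mm), z, rack yaw -> shift along tool axes
s=read_state();e=s['eef_pos'];y=s['eef_rot'][2];a=np.radians(-5.84);X,Y,Z,T=map(float,sys.argv[1:])
C,S=np.cos(a),np.sin(a);d=np.array([595+C*X-S*Y,201.1+S*X+C*Y])-e[:2]
q=e[:2]-[595,201.1]
print('rack now',[C*q[0]+S*q[1],-S*q[0]+C*q[1]],'shift',d@[np.cos(y),np.sin(y)],d@[np.sin(y),-np.cos(y)],e[2]-Z,'turn',np.degrees(y)-(T-5.84))
E
python3 -m handwheel '[[0,0.04,0,-10],[0,0.08,0,-20],[0,0.12,0,-30],[0,0.16,0,-40],[-0.002,0.174,0,-50]]' 0.79 && python3 -m handwheel '[[0,0,0,-10],[0,0,0,-20],[0,0,0,-30],[0,0,0,-40],[0,0,0,-40]]'; python3 go.py 0 -190 42 90
```

```text
clock: 10.2
eef_pos: [575.0, 10.3, 272.9]
eef_rot: [3.139, -0.005, 0.777]
wrist_force: [0.2, 0.3, 1.2]
finger_gap: 19.9
clock: 10.82
eef_pos: [574.8, 10.3, 272.7]
eef_rot: [3.137, -0.002, 1.474]
wrist_force: [-0.0, -0.5, -0.4]
finger_gap: 19.7
rack now [np.float64(-0.6654687635683594), np.float64(-191.83428966207032)] shift 1.830849679033499 0.6748753162224065 230.65995093975567 turn 0.2940977318166347
```

```bash
python3 -m handwheel '[[0,0,0.05,0.3],[0,0,0.1,0.3],[0,0,0.15,0.3],[0,0,0.19,0.3],[0,0,0.2,0.3]]' && python3 -m handwheel '[[0,0,0.015,0],[0,0,0.03,0],[0,0,0.03,0]]'; python3 go.py 0 -190 42 90
python3 - <<'E'
from h import *
w=cams.camera('wrist')[:,:,::-1]
sc=cams.camera('scene')[:,:,::-1]
a=cv2.resize(sc[190:370,290:470],(400,400),interpolation=cv2.INTER_CUBIC); b=cv2.resize(w,(400,300))
o=np.zeros((400,800,3),np.uint8);o[:,:400]=a;o[:300,400:]=b
cv2.imwrite('pics/c6.png',np.clip(o*1.4,0,255).astype('uint8'))
E
```

```text
clock: 11.45
eef_pos: [574.6, 10.7, 70.4]
eef_rot: [3.141, -0.002, 1.465]
wrist_force: [-0.2, -0.3, -0.3]
finger_gap: 19.7
clock: 11.82
eef_pos: [574.3, 10.7, 39.8]
eef_rot: [-3.141, -0.002, 1.465]
wrist_force: [0.8, 0.3, -0.0]
finger_gap: 20.0
rack now [np.float64(-1.212482572216146), np.float64(-191.46749235779424)] shift 1.472466376376449 1.2064371423962135 -2.201132471136283 turn -0.23563400519520883
```

View pics/c6.png

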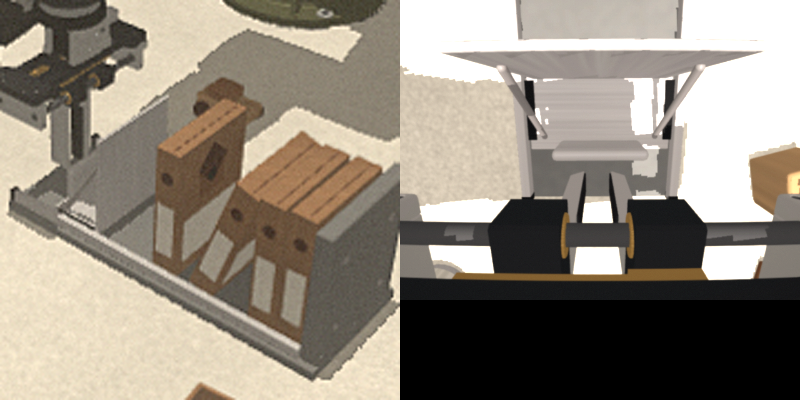

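The fingers (wrist view, ~(600,185)) stand centred behind the tab (555–648,150). Push.

```bash
python3 -m handwheel '[[0.008,0.001,0,0],[0.016,0.001,0,0],[0.028,0.001,0,0],[0.04,0.001,0,0],[0.05,0.001,0,0]]' && python3 -m handwheel '[[0.008,0,0,0],[0.016,0,0,0],[0.024,0,0,0],[0.032,0,0,0],[0.036,0,0,0]]' && python3 go.py 0 -34 40 90 && python3 -m handwheel '[[0.004,0,0,0],[0.008,0,0,0],[0.012,0,0,0],[0.016,0,0,0],[0.02,0,0,0]]';python3 go.py 0 -34 40 90
```

```text
clock: 12.55
eef_pos: [581.4, 61.3, 41.2]
eef_rot: [3.14, -0.002, 1.465]
wrist_force: [1.3, -3.7, 2.1]
finger_gap: 19.4
clock: 13.18
eef_pos: [585.1, 97.5, 41.2]
eef_rot: [3.14, -0.002, 1.466]
wrist_force: [-0.2, -2.7, 1.2]
finger_gap: 19.6
rack now [np.float64(0.6685957028588714), np.float64(-104.02226421759481)] shift 70.01969430413607 -0.8982849925710182 1.1500693922965155 turn -0.18794674450592197
clock: 13.8
eef_pos: [587.1, 117.6, 41.2]
eef_rot: [3.14, -0.002, 1.466]
wrist_force: [-1.7, -4.1, 2.7]
finger_gap: 19.9
rack now [np.float64(0.6717590203162631), np.float64(-83.83772482440845)] shift 49.83526067439894 -0.8347870204691328 1.1685236559547079 turn -0.18742908070254316
```

```bash
python3 -m handwheel '[[0.004,0,0,0],[0.008,0,0,0],[0.012,0,0,0],[0.016,0,0,0],[0.02,0,0,0]]' && python3 -m handwheel '[[0.003,0,0,0],[0.006,0,0,0],[0.009,0,0,0],[0.012,0,0,0],[0.015,0,0,0]]';python3 go.py 0 -34 40 90
python3 - <<'E'
from h import *
w=cams.camera('wrist')[:,:,::-1]
sc=cams.camera('scene')[:,:,::-1]
a=cv2.resize(sc[190:370,290:470],(400,400),interpolation=cv2.INTER_CUBIC); b=cv2.resize(w,(400,300))
o=np.zeros((400,800,3),np.uint8);o[:,:400]=a;o[:300,400:]=b
cv2.imwrite('pics/c7.png',np.clip(o*1.4,0,255).astype('uint8'))
E
```

```text
clock: 14.42
eef_pos: [589.2, 137.8, 41.1]
eef_rot: [3.141, -0.001, 1.466]
wrist_force: [-2.8, -3.6, 2.1]
finger_gap: 19.7
clock: 15.05
eef_pos: [590.8, 152.9, 41.1]
eef_rot: [3.141, -0.001, 1.466]
wrist_force: [-1.7, -2.9, 2.1]
finger_gap: 20.0
rack now [np.float64(0.6988297867891076), np.float64(-48.37895501984569)] shift 14.376607272691889 -0.7455694873266017 1.1167470386247587 turn -0.18625858822544217
```

View pics/c7.png

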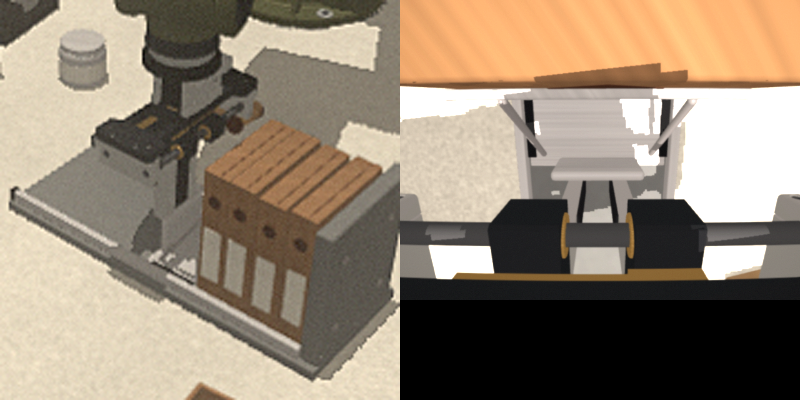

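All four boxes are nearly upright. Only small gaps remain between them and before the panel. I'll creep until the force rises.

```bash
{ python3 -m handwheel '[[0.001,0,0,0],[0.002,0,0,0],[0.003,0,0,0],[0.004,0,0,0]]'; python3 -m handwheel '[[0.001,0,0,0],[0.002,0,0,0],[0.003,0,0,0]]'; python3 -m handwheel '[[0.001,0,0,0],[0.002,0,0,0]]'; } | grep -E "pos|force"; python3 go.py 0 -34 40 90
```

```text
eef_pos: [591.3, 157.2, 41.1]
wrist_force: [-1.6, -3.2, 0.7]
eef_pos: [591.6, 160.2, 41.1]
wrist_force: [-0.8, -4.8, 1.4]
eef_pos: [591.8, 162.2, 41.1]
wrist_force: [-2.0, -4.0, 1.4]
rack now [np.float64(0.7724922680265958), np.float64(-39.04345211019633)] shift 5.041017999652677 -0.7882201590815082 1.1293186107376982 turn -0.17871857174991135
```

```bash
{ python3 -m handwheel '[[0.001,0,0,0],[0.0015,0,0,0]]'; python3 -m handwheel '[[0.001,0,0,0],[0.001,0,0,0]]';python3 -m handwheel '[[0.001,0,0,0],[0.001,0,0,0]]'; } | grep -E "pos|force"; python3 - <<'E'
from h import *
sc=cams.camera('scene')[:,:,::-1]
cv2.imwrite('pics/c8.png',np.clip(cv2.resize(sc[215:365,330:480],(600,600),interpolation=cv2.INTER_CUBIC)*1.4,0,255).astype('uint8'))
E
```

```text
eef_pos: [591.9, 163.7, 41.1]
wrist_force: [-2.3, -5.2, 2.4]
eef_pos: [592.0, 164.7, 41.1]
wrist_force: [-1.5, -4.6, 1.9]
eef_pos: [592.1, 165.8, 41.1]
wrist_force: [-2.4, -4.1, 1.0]
```

View pics/c8.png

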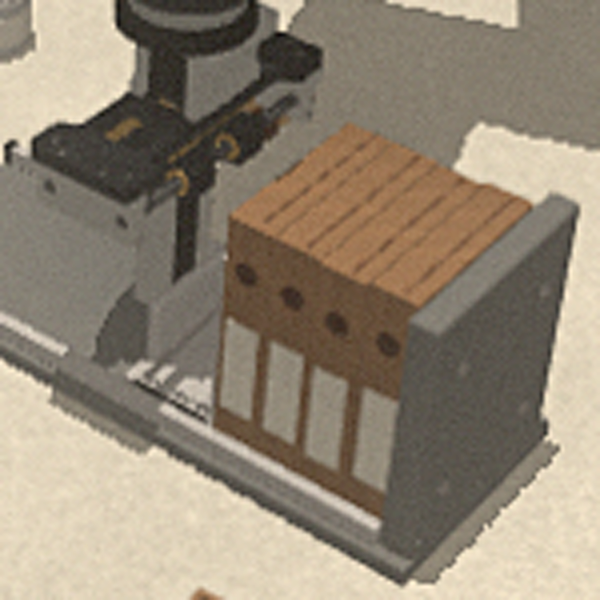

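The boxes stand straight, with only a sliver left between the third and fourth boxes. I'll continue in half-millimetre steps.

```bash
for i in 1; do python3 -m handwheel '[[0.0005,0,0,0],[0.0005,0,0,0]]'; python3 -m handwheel '[[0.0005,0,0,0],[0.0005,0,0,0]]';python3 -m handwheel '[[0.0005,0,0,0],[0.0005,0,0,0]]'; done | grep -E "pos|force"
```

```text
eef_pos: [592.2, 166.2, 41.1]
wrist_force: [-1.4, -5.2, 1.9]
eef_pos: [592.2, 166.2, 41.1]
wrist_force: [-2.3, -7.8, 2.9]
eef_pos: [592.2, 166.2, 41.1]
wrist_force: [-3.2, -8.1, 3.0]
```

```bash
python3 -m handwheel '[[0.0008,0,0,0],[0.0008,0,0,0]]'| grep -E "pos|force"; python3 go.py 0 -34 40 90;python3 - <<'E'
from h import *
sc=cams.camera('scene')[:,:,::-1]
cv2.imwrite('pics/c9.png',np.clip(cv2.resize(sc[215:365,330:480],(600,600),interpolation=cv2.INTER_CUBIC)*1.4,0,255).astype('uint8'))
E
```

```text
eef_pos: [592.2, 166.2, 41.1]
wrist_force: [-3.7, -9.1, 3.3]
rack now [np.float64(0.7627594580228001), np.float64(-35.03437710649725)] shift 1.031825795508538 -0.7662072284780882 1.128082186811028 turn -0.1912130820072946
```

View pics/c9.png

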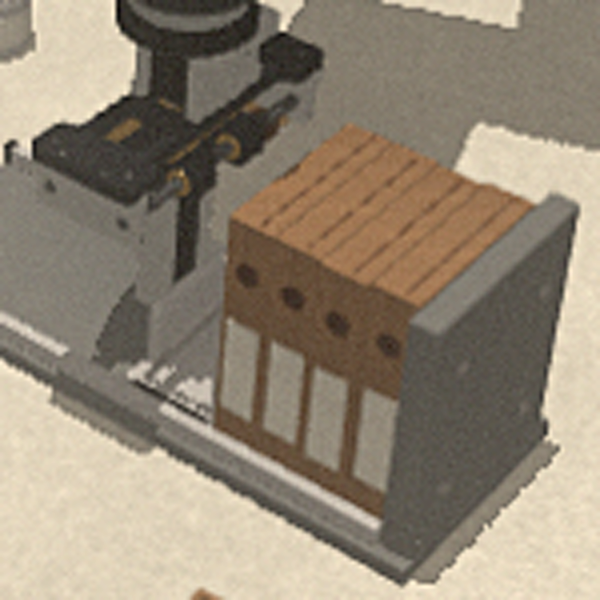

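The row is straight and closed up, and the stop no longer moves (about 9 N). Back off and lift clear.

```bash
python3 -m handwheel '[[-0.003,0,0,0],[-0.01,0,0,0],[-0.025,0,0,0],[-0.04,0,0,0],[-0.05,0,0,0]]' && python3 -m handwheel '[[0,0,-0.03,0],[0,0,-0.08,0],[0,0,-0.14,0],[0,0,-0.2,0],[0,0,-0.22,0]]' && python3 -m handwheel '[[-0.05,0,0,0],[-0.1,0,0,0],[-0.15,0,0,0],[-0.2,0,0,0],[-0.2,0,0,0]]'
python3 - <<'E'
from h import *
sc=cams.camera('scene')[:,:,::-1];t=cams.camera('top')[:,:,::-1]
a=cv2.resize(sc[200:370,290:480],None,fx=2.1,fy=2.1,interpolation=cv2.INTER_CUBIC); b=cv2.resize(t[160:280,140:340],None,fx=2,fy=2,interpolation=cv2.INTER_CUBIC)
f=cv2.resize(t,(320,240))
o=np.zeros((600,800,3),np.uint8);o[:357,:399]=a;o[:240,400:]=b;o[250:490,400:720]=f
cv2.imwrite('pics/c10.png',np.clip(o*1.4,0,255).astype('uint8'))
E
```

```text
clock: 18.75
eef_pos: [586.9, 115.2, 41.2]
eef_rot: [3.141, 0.001, 1.465]
wrist_force: [0.5, -0.3, -0.0]
finger_gap: 19.9
clock: 19.38
eef_pos: [587.5, 115.1, 265.6]
eef_rot: [3.136, -0.0, 1.465]
wrist_force: [-0.3, -0.1, -0.4]
finger_gap: 19.5
clock: 20.0
eef_pos: [565.7, -86.9, 265.5]
eef_rot: [3.136, -0.0, 1.461]
wrist_force: [0.1, 1.2, 0.6]
finger_gap: 19.7
```

```bash
python3 - <<'E'
from h import *
s=cams.camera('scene')[:,:,::-1]; n=np.clip(cv2.resize(s[215:365,330:480],(600,600),interpolation=cv2.INTER_CUBIC)*1.4,0,255)
o=cv2.imread('pics/c9.png').astype(float); d=np.abs(n-o).mean(2)
print('row region diff',d[230:520,235:400].mean(),'noise ref',d[560:,50:350].mean())
s0=cv2.imread('pics/scene0.png').astype(float)
for k,(u,v) in dict(carton=(270,208),tape=(300,192),tin=(327,216),birdhouse=(210,272),pens=(500,250),car=(393,237),cube=(266,293)).items():
    p=s0[v-22:v+22,u-22:u+22].astype(np.uint8); r=cv2.matchTemplate(s[v-30:v+30,u-30:u+30].astype(np.uint8),p,cv2.TM_CCOEFF_NORMED); m=cv2.minMaxLoc(r);print(k,round(m[1],3),np.subtract(m[3],8))
E
```

```text
row region diff 3.498149773598048 noise ref 2.775138888888893
carton 0.997 [0 0]
tape 0.93 [0 0]
tin 0.869 [0 0]
birdhouse 0.991 [0 0]
pens 0.967 [0 0]
car 0.659 [0 0]
cube 0.935 [0 0]
```

```bash
python3 -c "
from cell import manip; print(manip.sign_off())"
```

```text
the job is handed in; nothing more can be done
None
```

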